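# Seat the centrifuge rotor on its drive pin

## Robot

A 6-joint arm with a two-finger parallel gripper is mounted at the origin on a cart in front of the work surface, level with it; the furniture and walls round the work are solid. World frame = base frame: x ahead of the robot, y to its left, z up, the work surface at z = 0. Lengths are in m, angles in rad, forces in N, time in s.
With the tool pointing down it reaches from about 0.35 to 0.85 m from the base axis. Payload 8.1 kg.
Tool frame: the origin (TCP) lies midway between the tips of the shut fingers; the grasp point (between the pads) lies hold_point_z behind it (hold_point_z is the distance from the TCP to the grasp point, in m); z points along the fingers, y is the direction in which the jaws open and shut (so a half turn about z gives the same grasp; the last joint's range is limited). The gripper opens to 93 mm and grips with 3 to 60 N. Pads are 15 mm wide; open, the fingers measure 128 mm over their backs; the gripper's body (75 mm by 188 mm) begins 65 mm behind the grasp point.
Start: joints at [-1.251, 0.13, 1.488, -0, 1.523, -0.085], TCP at [0.236, -0.552, 0.219] pointing down, gripper open.
Joint ranges: [-2.96, 2.96], [-0.89, 2.26], [0.02, 2.5], [-1.34, 4.48], [0, 2.73], [-2.66, 2.66]. Speed limits (rad/s): [2.39, 2.39, 2.79, 3.14, 3.14, 3.14].

## Interface

Orientations are given as [roll, pitch, yaw] about the fixed x, y, z axes, in that order (R = Rz(yaw) Ry(pitch) Rx(roll)).
In Python, from rig import * gives the robot as it stands.
- The arm moves only by the tool apply_moves, never from a script. Its arguments are lists of equal length, an entry for each row: "xyz": the shift along the tool's x, y, z in m, a list of three; "twist": the turn, a rotation vector about the tool's x, y, z in degrees, a list of three. A call has 1 to 10 rows; each row is the pose to reach, as a shift and turn from the pose measured when the call began, along the tool's axes at that moment; what a row does not reach only later rows make up. A row lasts 1/12 s, in which the tool goes at most 41.7 mm and 7.16 degrees, less where a joint would pass 70% of its speed; a pose out of reach is approached as far as the arm can. A call with a gripper value outside its range is refused whole. "hand" is the opening, from 0 (shut) to 1 (fully open), set as the call begins (left out, the last holds). The fingers move at their own pace and stop on an object; "squeeze" is the grip in N (left out, the last holds). Time passes only in rows, so rows that repeat a pose let the fingers close. It gives the time, the measured TCP pose, the force and the opening at its end, in the units of the state.
- sense(): the state, without advancing time (a new reading comes with each control period).
- camera(name): name is "scene" or "top" or "wrist"; returns the picture (384x512x3 uint8, blue, green, red); there is no depth.
- get_calibration(name): a dict with "intrinsics" (3x3 intrinsics, pixels), "R" (3x3) and "t" (3): a world point X has camera coordinates R X + t. Camera axes: x right, y down, z forward; pixel columns grow to the right and rows downward; lengths in m; the calibration is good to about 2 mm. A picture is of the moment at which its call begins: read the wrist's pose just before it. get_calibration takes no time and is no camera call; for the wrist camera it gives the pose at the moment of the call.
- close_job(): hands the job in, once; it reports no verdict.
The state is a dict: "time_s": time; "joint_positions": joint angles; "joint_velocities": joint speeds; "joint_efforts": joint torques, N m; "position": TCP position; "orientation": TCP orientation; "contact_force": force on the tool from outside, world axes, zero at the start; "torque": the same for the moment, N m; "width": opening from 0.0 (shut) to 1.0 (fully open).
Only numpy, scipy, OpenCV 4.12 (cv2) and the standard library are available. Lean on these libraries where they do the work, as an engineer would, in place of code of your own. Each camera call takes 0.05 s, during which the arm holds its last target. There are 200 camera calls.

## Task

The blue rotor disc of the little bench centrifuge is sitting high on its spindle: with your fingertips push its orange peg sideways to turn the disc until the notch in its rim is over the steel drive pin (by the red pointer), then press down on the metal hub until the disc is fully home, and take your hand away. Only touch, push and press: do not take the peg between your fingers, do not lift the disc, do not force it, and leave the other things on the desk where they are.

Things in the scene. Friction and masses are not known exactly. Their poses are not given: they have to be found in the camera images.
- centrifuge: White bench centrifuge without its lid, standing fixed on the desk: a rounded housing 195x205 mm and 50 mm tall, spindle axis upright through its middle. Origin: centre of the underside, on the spindle axis; its -x side carries the front panel and the drive pin.
- pin_tip (a point): Top of the steel drive pin, a fixed round-topped upright post of 10 mm diameter, 70 mm from the spindle axis, just inside a red pointer bar on the deck. It stands under the rim of the disc; its top is 69.5 mm above the desk, 1.5 mm below the raised disc's underside. Pressed with the notch elsewhere, the disc lands on the pin and only yields a few mm there (about 5 N per mm).
- notch (a point): Middle of the open notch in the rim of the blue rotor disc (20 mm wide, 13 mm deep radially, a yellow stripe on the disc leads to it), 70 mm from the axis, at the height of the disc's upper face. The disc is 144 mm across and 10 mm thick; raised, its upper face is 81 mm above the desk. When the notch is over the pin this point is straight above or around pin_tip, with about 5 mm to spare each way along the rim.
- peg_top (a point): Top centre of the orange turning peg, an upright round post 12 mm in diameter (17 mm at its foot), 26 mm tall above the disc's upper face, 52 mm from the axis, opposite the notch. It is pushed sideways to turn the disc. Six tube caps (15 mm across) at 45 mm from the axis stand 4 mm above the disc.
- hub_top (a point): Centre of the flat top of the round aluminium hub in the middle of the disc, 44 mm across, 12 mm above the disc's upper face: the place to press down. 93 mm above the desk when the disc is raised, 79 mm when seated.
- rotor_disc (a joint): Turn of the disc relative to the housing, rad, counter-clockwise from above positive; the notch is over the pin at 0 and at each full turn (2 pi). It turns either way without stops within reach and stays where it is left (friction about 0.05 N m, so about 1 N at the peg).
- rotor_press (a joint): How far the disc is pressed down on the spindle, m: 0 raised (start), 0.014 seated on its hard stop, negative if lifted. A stiff sliding fit: with the notch over the pin about 4 N downward moves it slowly (20 N per m/s on top), and it stays where it is left. No spring pushes it back.
- brown_vial_small: small brown glass vial with white cap, 34 mm across, 64 mm tall; a bystander, origin at the centre of its underside.
- cream_box: small cream and green medicine carton, 40x50x70 mm; a bystander, origin at the centre of its underside.
- brown_vial_large: large brown glass vial with white cap, 58 mm across, 104 mm tall; a bystander, origin at the centre of its underside.
- tape_roll: roll of brown adhesive tape lying flat, 94 mm across, 48 mm tall; a bystander, origin at the centre of its underside.
- loose_syringe: clear syringe lying flat, 160 mm long, 26 mm wide, 17 mm tall; a bystander, origin at the centre of its underside.
- grey_logger: dark grey temperature logger lying flat, 118x66x16 mm; a bystander, origin at the centre of its underside.

How it is judged:
By the outcome, as a careful person would: the job done as asked, in the order asked, and still so for the second after the job is handed in, with the robot touching nothing.
It also fails if it takes over 48 s, if anything falls off the work surface, if the arm or the gripper's body presses on something with over 40 N, if the wrist force passes 120 N, or if a joint passes its speed limit or range.

## Working session

There is one attempt and no reset: what is moved stays moved. The work goes in short steps, Python scripts to look and compute and a tool call to move; the robot and the scene stay as the last step left them, time stands still between calls to the robot, and variables do not carry over. Pictures are saved under pics/ and viewed, about 8 in all and at most 12, crops included, and the job is handed in when it is done.

Besides the shell and the picture viewer there is one more tool, called after "Request:" as a command line: name --argument value ..., lists and objects as JSON in quotes. apply_moves: Moves the arm, as the interface text tells. Its arguments: {"type":"object","properties":{"xyz":{"type":"array"},"twist":{"type":"array"},"hand":{"type":"number"},"squeeze":{"type":"number"}},"required":["xyz","twist"]}

```bash
mkdir -p pics
python3 - <<'E'
from rig import *
import cv2,numpy as np
s=sense();print(s)
for n in("top","scene"):
    cv2.imwrite(f"pics/{n}0.png",camera(n));c=get_calibration(n);print(n,c)
E
```

```text
{'time_s': 0.0, 'joint_positions': array([-1.25140278e+00,  1.31153043e-01,  1.48928005e+00, -2.93020624e-05,
        1.52297394e+00, -8.54152241e-02]), 'joint_velocities': array([-0.00074234,  0.0008058 ,  0.00045537, -0.00056871,  0.00065694,
       -0.0001122 ]), 'joint_efforts': array([-1.19951119e-04, -5.59830737e+01, -4.91769290e+01,  7.67690758e-02,
        3.48646834e-02, -1.14005629e-04]), 'position': array([ 0.23613024, -0.55096908,  0.21759186]), 'orientation': array([-3.13978239e+00, -1.25628057e-04,  4.04810085e-01]), 'contact_force': array([ 0.16827277, -0.23552208, -0.12939154]), 'torque': array([ 0.00881951, -0.02779935,  0.03177539]), 'width': 0.9981092374163427}
top {'intrinsics': array([[381.52886399,   0.        , 253.66928597],
       [  0.        , 381.52886399, 192.2340602 ],
       [  0.        ,   0.        ,   1.        ]]), 'R': array([[-1.05256703e-02, -9.99941811e-01, -2.36316176e-03],
       [-9.83146904e-01,  1.07801826e-02, -1.82499187e-01],
       [ 1.82514043e-01,  4.02408888e-04, -9.83203164e-01]]), 't': array([-9.60493353e-05,  5.20685143e-01,  1.24948511e+00])}
scene {'intrinsics': array([[378.48833827,   0.        , 254.09942757],
       [  0.        , 378.48833827, 198.43053918],
       [  0.        ,   0.        ,   1.        ]]), 'R': array([[-0.65429512, -0.75608396, -0.01532782],
       [-0.35405383,  0.32417291, -0.87724444],
       [ 0.66823931, -0.56854988, -0.47979918]]), 't': array([0.35892978, 0.28144534, 0.91278338])}
```

View pics/top0.png

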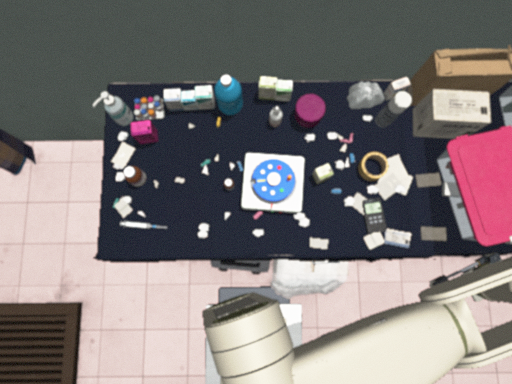

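View pics/scene0.png

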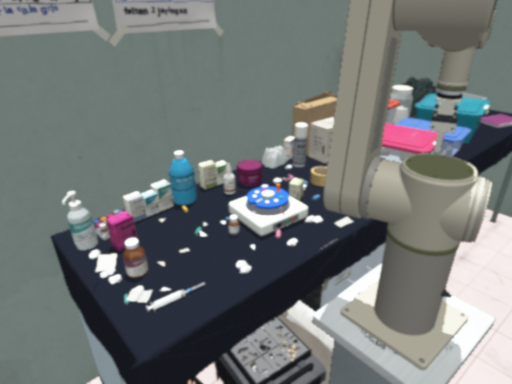

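The top view shows the white centrifuge near (274,182) with the small vial at (228,184) and the carton at (323,174). I'll enlarge that area.

```bash
cat > h.py <<'E'
from rig import *
import cv2,numpy as np
def ray(n,px,z,c=None):
    c=c or get_calibration(n);d=c["R"].T@np.linalg.inv(c["intrinsics"])@np.array([*px,1.]);o=-c["R"].T@c["t"]
    return o+d*(z-o[2])/d[2]
def proj(X,c):
    p=c["intrinsics"]@(c["R"]@np.asarray(X)+c["t"]);return p[:2]/p[2]
E
python3 - <<'E'
from h import *
a=cv2.imread("pics/top0.png")[145:220,215:340];b=cv2.imread("pics/scene0.png")[170:240,220:320]
a=cv2.resize(a,None,fx=6,fy=6,interpolation=cv2.INTER_CUBIC)
cv2.imwrite("pics/crop.png",a)
for n,p,z in (("hub",(274,180),.093),("vial",(228,184),.064),("box",(323,174),.07),("housing c",(273.5,183),.05)): print(n,ray("top",p,z))
E
```

```text
hub [ 0.55260344 -0.07321892  0.093     ]
vial [0.54685248 0.08055053 0.064     ]
box [ 0.57648884 -0.23999321  0.07      ]
housing c [ 0.55154846 -0.0736439   0.05      ]
```

View pics/crop.png

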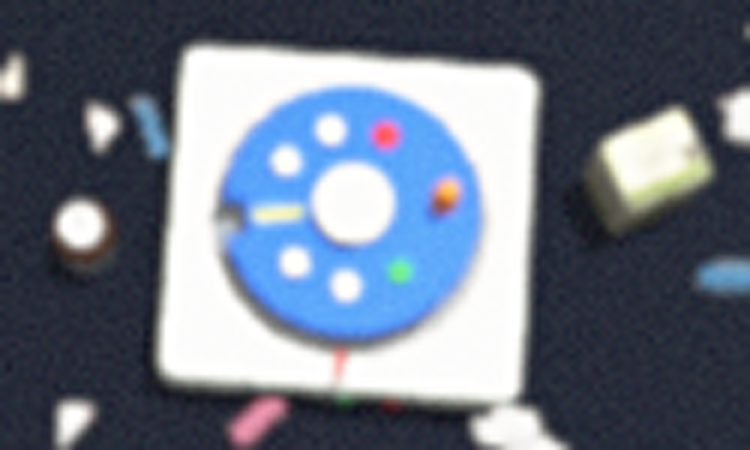

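The notch points to +y (robot's left) and the red pointer to −x. So the disc needs a turn of about +80° CCW, with the peg going from −y to +x. I'll shut the fingers and move above and behind the peg.

Request:
apply_moves --xyz '[[0.22,-0.135,-0.05],[0.22,-0.135,-0.05],[0.443,-0.271,-0.05],[0.443,-0.271,-0.05],[0.443,-0.271,-0.05],[0.443,-0.271,-0.05],[0.443,-0.271,-0.05],[0.443,-0.271,-0.05],[0.443,-0.271,-0.05],[0.443,-0.271,-0.05]]' --twist '[[0,0,6],[0,0,12],[0,0,17],[0,0,17],[0,0,17],[0,0,17],[0,0,17],[0,0,17],[0,0,17],[0,0,17]]' --hand 0

```text
time_s: 0.93
position: [0.4763, -0.2115, 0.2599]
orientation: [-3.14, 0.001, 0.108]
contact_force: [-0.3, 0.1, 1.1]
width: 0.332
```

Request:
apply_moves --xyz '[[0.069,-0.078,0],[0.069,-0.078,0],[0.069,-0.078,0],[0.069,-0.078,0],[0.069,-0.078,0],[0.069,-0.078,0]]' --twist '[[0,0,0],[0,0,0],[0,0,0],[0,0,0],[0,0,0],[0,0,0]]'

```text
time_s: 1.43
position: [0.5359, -0.1269, 0.2595]
orientation: [-3.14, 0.002, 0.108]
contact_force: [0.2, -0.2, 1.3]
width: 0.005
```

Run:
```python
from h import *
s=sense();c=get_calibration("wrist");im=camera("wrist");np.savez("w1.npz",**c);cv2.imwrite("pics/w1.png",im)
print(s["position"],s["orientation"],-c["R"].T@c["t"],s["width"],s["contact_force"])
for X in ([.5557,-.072,.093],[.55,-.124,.107]):print(proj(X,c))
```

```text
[ 0.53594735 -0.12691469  0.25950863] [-3.13986448e+00  1.85836339e-03  1.08209863e-01] [ 0.61315386 -0.11891948  0.42545682] 0.005461886643773381 [ 0.2217938  -0.22520443  1.28210615]
[205.7642702  158.23173034]
[248.44159754 169.82499438]
```

View pics/w1.png

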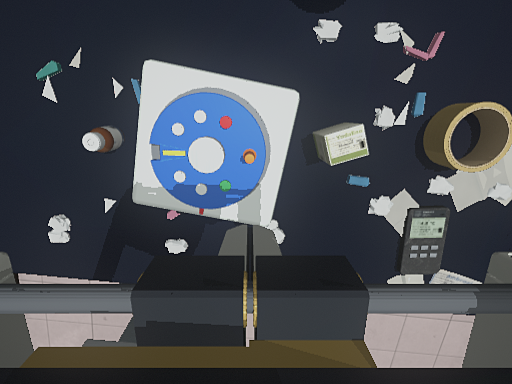

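The hub is at (206,155), the notch at (155,152), the peg at (249,157), the yellow stripe at (174,153) and the red pointer at (202,211). I'll refine these with colour masks.

Run:
```python
from h import *
c=dict(np.load("w1.npz"));im=cv2.imread("pics/w1.png");hsv=cv2.cvtColor(im,cv2.COLOR_BGR2HSV)
def cen(lo,hi,box):
    x0,y0,x1,y1=box;m=cv2.inRange(hsv,lo,hi)[y0:y1,x0:x1];ys,xs=np.nonzero(m);return (xs.mean()+x0,ys.mean()+y0),len(xs)
P={}
P["hub"]=cen((0,0,150),(180,60,255),(184,133,228,177)),.093
P["stripe"]=cen((20,100,100),(35,255,255),(155,140,195,165)),.081
P["peg"]=cen((5,130,100),(20,255,255),(235,143,265,172)),.107
P["ptr"]=cen((0,120,60),(10,255,255),(192,200,212,220)),.05
W={}
for k,((p,n),z) in P.items(): W[k]=ray("w",p,z,c); print(k,p,n,W[k].round(4))
h=W["hub"]
for k in W:
    d=W[k]-h;print(k,np.hypot(*d[:2]).round(4),np.degrees(np.arctan2(d[1],d[0])).round(1))
d=ray("w",(155,152),.081,c)-h;print("notch",np.degrees(np.arctan2(d[1],d[0])),np.hypot(*d[:2]))
# housing top corners
K=[ray("w",p,.05,c) for p in((146,60),(299,94),(135,200))]
e=K[1]-K[0];print("edge",np.degrees(np.arctan2(e[1],e[0])),np.linalg.norm(e)); e=K[2]-K[0];print(np.degrees(np.arctan2(e[1],e[0])),np.linalg.norm(e))
b=cv2.resize(im[135:225,140:280],None,fx=5,fy=5,interpolation=cv2.INTER_CUBIC);cv2.imwrite("pics/w1c.png",b)
```

```text
hub (np.float64(205.47408829174663), np.float64(154.6545105566219)) 1042 [ 0.5599 -0.0714  0.093 ]
stripe (np.float64(173.51111111111112), np.float64(152.5)) 90 [ 0.5564 -0.0303  0.081 ]
peg (np.float64(249.25714285714287), np.float64(156.10476190476192)) 105 [ 0.5659 -0.1232  0.107 ]
ptr (np.float64(201.8), np.float64(209.2)) 5 [ 0.4749 -0.065   0.05  ]
hub 0.0 0.0
stripe 0.0412 94.9
peg 0.0522 -83.4
ptr 0.0852 175.7
notch 94.82284206877641 0.06394423873921001
edge -95.52803309269619 0.19400043512051768
175.4483052487858 0.18354118906756944
```

View pics/w1c.png

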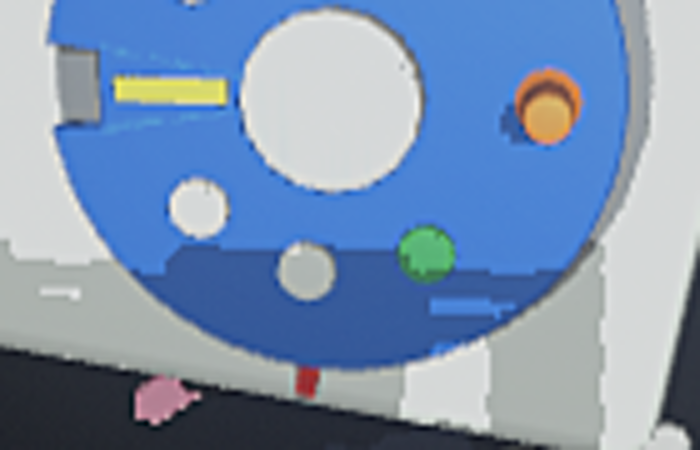

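The disc notch is at about 95.3° and the pin at about 175.3°, so the turn needed is about +80°. Now I'll lower behind the peg, with the tips at z≈0.097, above the hub top.

Request:
apply_moves --xyz '[[0.0,0.0,0.04],[0.0,0,0.08],[0.0,0,0.115],[0,0,0.145],[0,0,0.162],[0,0,0.162],[0,0,0.162]]' --twist '[[0,0,0],[0,0,0],[0,0,0],[0,0,0],[0,0,0],[0,0,0],[0,0,0]]'

```text
time_s: 2.07
position: [0.5343, -0.1281, 0.0971]
orientation: [-3.139, 0.004, 0.105]
contact_force: [0.7, -0.8, -0.2]
width: 0.005
```

Run:
```python
from h import *
from scipy.spatial.transform import Rotation as R
s=sense();print(s["position"],s["orientation"],s["contact_force"])
C=np.array([.560,-.0714]);p=s["position"];Rt=R.from_euler("xyz",s["orientation"]).as_matrix();y0=np.degrees(s["orientation"][2])
for th in range(-85,1,5):
    a=np.radians(th);q=C+.052*np.array([np.cos(a),np.sin(a)])-.0135*np.array([-np.sin(a),np.cos(a)])
    print(th,(Rt.T@np.array([*(q-p[:2]),.097-p[2]])).round(4),round(-(th+90-y0),1))
```

```text
[ 0.53432374 -0.12807094  0.09711784] [-3.13913243  0.00354164  0.10526906] [ 0.72405754 -0.75704103 -0.18879113]
-85 [ 0.0171 -0.0019  0.0001] 1.0
-80 [ 0.0216 -0.0008  0.    ] -4.0
-75 [ 0.0263 -0.0002  0.    ] -9.0
-70 [0.0309 0.0001 0.    ] -14.0
-65 [ 0.0356 -0.0001 -0.    ] -19.0
-60 [ 0.0403 -0.0007 -0.    ] -24.0
-55 [ 0.0449 -0.0016 -0.    ] -29.0
-50 [ 0.0493 -0.003  -0.    ] -34.0
-45 [ 0.0537 -0.0047 -0.0001] -39.0
-40 [ 0.0579 -0.0069 -0.0001] -44.0
-35 [ 0.0619 -0.0093 -0.0001] -49.0
-30 [ 0.0656 -0.0122 -0.0001] -54.0
-25 [ 0.0691 -0.0153 -0.0001] -59.0
-20 [ 0.0723 -0.0187 -0.0001] -64.0
-15 [ 0.0752 -0.0224 -0.0001] -69.0
-10 [ 0.0777 -0.0263 -0.0001] -74.0
-5 [ 0.0799 -0.0305 -0.0001] -79.0
0 [ 0.0818 -0.0348 -0.0001] -84.0
```

Request:
apply_moves --xyz '[[0.006,-0.002,0],[0.012,-0.002,0],[0.017,-0.002,0],[0.0216,-0.001,0],[0.0263,0,0],[0.0309,0,0],[0.0356,0,0],[0.0403,-0.001,0],[0.0449,-0.0016,0],[0.0493,-0.003,0]]' --twist '[[0,0,0],[0,0,0],[0,0,1],[0,0,-4],[0,0,-9],[0,0,-14],[0,0,-19],[0,0,-24],[0,0,-29],[0,0,-34]]'

```text
time_s: 2.9
position: [0.5844, -0.12, 0.0982]
orientation: [-3.139, 0.001, 0.702]
contact_force: [-1.4, -1.1, -0.2]
width: 0.008
```

```bash
cat > arc.py <<'E'
from h import *
from scipy.spatial.transform import Rotation as R
import sys
s=sense();print(s["position"],s["orientation"],s["contact_force"])
C=np.array([.560,-.0714]);p=s["position"];Rt=R.from_euler("xyz",s["orientation"]).as_matrix();y0=np.degrees(s["orientation"][2])
for th in eval(sys.argv[1]):
    a=np.radians(th);q=C+.052*np.array([np.cos(a),np.sin(a)])-.0135*np.array([-np.sin(a),np.cos(a)])
    print(th,(Rt.T@np.array([*(q-p[:2]),.097-p[2]])).round(4),round(-(th+90-y0),1))
E
python3 arc.py "range(-45,1,5)"
python3 - <<'E'
from h import *
c=get_calibration("wrist");im=camera("wrist");np.savez("w2.npz",**c);cv2.imwrite("pics/w2.png",im)
E
```

```text
[ 0.58442448 -0.12004189  0.09823941] [-3.13909882e+00  7.39966667e-04  7.02296526e-01] [-1.44551766 -1.10846376 -0.24905564]
-45 [0.0036 0.     0.0012] -4.8
-40 [0.0083 0.0006 0.0012] -9.8
-35 [0.013  0.0008 0.0012] -14.8
-30 [0.0177 0.0006 0.0012] -19.8
-25 [ 0.0223 -0.      0.0012] -24.8
-20 [ 0.0269 -0.0011  0.0012] -29.8
-15 [ 0.0313 -0.0025  0.0012] -34.8
-10 [ 0.0357 -0.0043  0.0012] -39.8
-5 [ 0.0398 -0.0065  0.0012] -44.8
0 [ 0.0438 -0.009   0.0012] -49.8
```

View pics/w2.png

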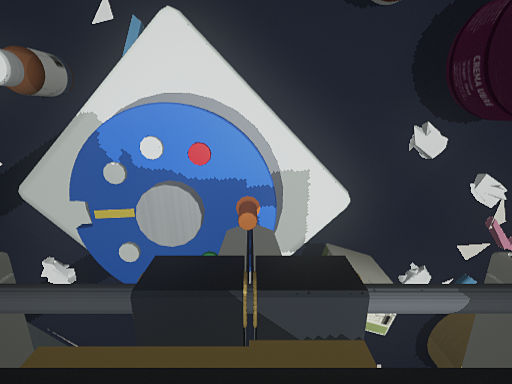

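The push works: the peg (248,212) is against the fingertips and the disc is turning with the tool. Continuing along the arc.

Request:
apply_moves --xyz '[[0.0036,0,0.001],[0.0083,0.0006,0.001],[0.013,0.0008,0.001],[0.0177,0.0006,0.001],[0.0223,0,0.001],[0.0269,-0.001,0.001],[0.0313,-0.0025,0.001],[0.0335,-0.0035,0.001],[0.0335,-0.0035,0.001]]' --twist '[[0,0,-5],[0,0,-10],[0,0,-15],[0,0,-20],[0,0,-25],[0,0,-30],[0,0,-35],[0,0,-37],[0,0,-37]]'

```text
time_s: 3.7
position: [0.6091, -0.0948, 0.0982]
orientation: [-3.141, -0.001, 1.354]
contact_force: [-0.6, 0.2, 0.3]
width: 0.008
```

```bash
python3 arc.py "range(-12,2,1)"
python3 - <<'E'
from h import *
c=get_calibration("wrist");im=camera("wrist");np.savez("w3.npz",**c);cv2.imwrite("pics/w3.png",im)
hsv=cv2.cvtColor(im,cv2.COLOR_BGR2HSV)
ys,xs=np.nonzero(cv2.inRange(hsv,(20,100,60),(32,255,255))[150:255,60:200]);p=(xs.mean()+60,ys.mean()+150);print(p,len(xs))
w=ray("w",p,.081,c);d=w-[.56,-.0714,0.081];print(w,np.hypot(*d[:2]),np.degrees(np.arctan2(d[1],d[0])))
E
```

```text
[ 0.60911621 -0.09482456  0.09817368] [-3.14110836e+00 -1.25092336e-03  1.35447844e+00] [-0.59775371  0.17633902  0.33808206]
-12 [-0.0008 -0.0009  0.0012] -0.4
-11 [ 0.0001 -0.0007  0.0012] -1.4
-10 [ 0.001  -0.0005  0.0012] -2.4
-9 [ 0.0019 -0.0003  0.0012] -3.4
-8 [ 0.0029 -0.0001  0.0012] -4.4
-7 [0.0038 0.     0.0012] -5.4
-6 [0.0047 0.0002 0.0012] -6.4
-5 [0.0056 0.0003 0.0012] -7.4
-4 [0.0066 0.0004 0.0012] -8.4
-3 [0.0075 0.0005 0.0012] -9.4
-2 [0.0084 0.0006 0.0012] -10.4
-1 [0.0094 0.0006 0.0012] -11.4
0 [0.0103 0.0007 0.0012] -12.4
1 [0.0112 0.0007 0.0012] -13.4
(np.float64(113.84590163934426), np.float64(214.0327868852459)) 305
[ 0.51875878 -0.06500987  0.081     ] 0.04173334118383148 171.19232620671627
```

View pics/w3.png

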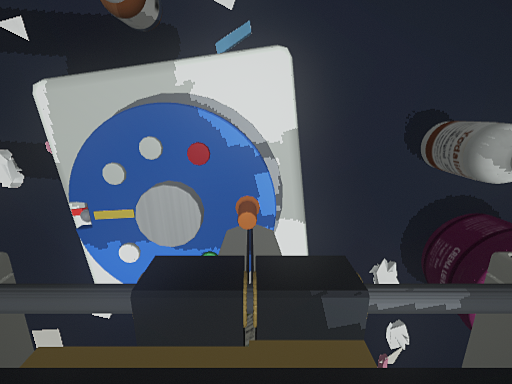

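The notch (82,214) is nearly over the pin and pointer, with the stripe at 171°. I'll look closer and measure the pointer.

Run:
```python
from h import *
c=dict(np.load("w3.npz"));im=cv2.imread("pics/w3.png");hsv=cv2.cvtColor(im,cv2.COLOR_BGR2HSV)
m=cv2.inRange(hsv,(0,130,60),(8,255,255))|cv2.inRange(hsv,(172,130,60),(180,255,255))
ys,xs=np.nonzero(m[195:230,60:95]);p=(xs.mean()+60,ys.mean()+195)
h=np.array([.56,-.0714,0])
def ang(p,z):
    d=ray("w",p,z,c)-h;return np.hypot(*d[:2]),np.degrees(np.arctan2(d[1],d[0]))
print("ptr",p,len(xs),ang(p,.05)); print("hub check",ray("w",(168,214),.093,c))
for k in(165,170,175,180,185):
    a=np.radians(k);print(k,proj([h[0]+.07*np.cos(a),h[1]+.07*np.sin(a),.0695],c),proj([h[0]+.07*np.cos(a),h[1]+.07*np.sin(a),.081],c))
cv2.imwrite("pics/w3c.png",cv2.resize(im[180:245,55:145],None,fx=7,fy=7,interpolation=cv2.INTER_CUBIC))
```

```text
ptr (np.float64(77.28571428571428), np.float64(210.8857142857143)) 70 (np.float64(0.08776689507100817), np.float64(174.981534431166))
hub check [ 0.56025959 -0.06959737  0.093     ]
165 [ 81.48104167 201.14959641] [ 71.86099787 206.15131822]
170 [ 82.84733469 209.04774056] [ 73.38824648 214.4538075 ]
175 [ 84.90208784 216.7891406 ] [ 75.63957976 222.5839717 ]
180 [ 87.61363838 224.32077966] [ 78.58009643 230.48667298]
185 [ 90.94705131 231.5936998 ] [ 82.17162998 238.11121014]
```

View pics/w3c.png

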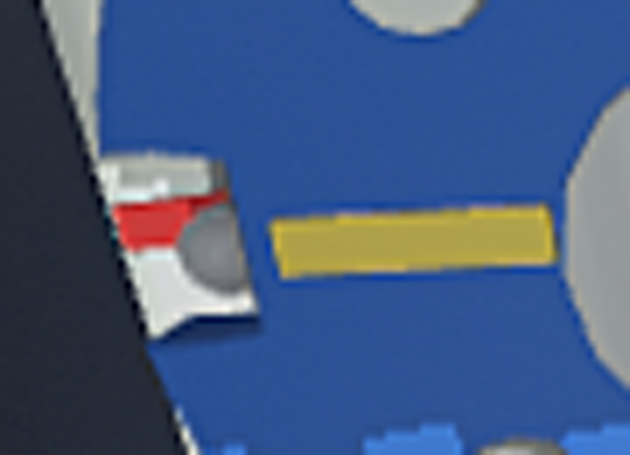

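Run:
```python
from h import *
c=dict(np.load("w3.npz"));im=cv2.imread("pics/w3.png")
def fit(imn,cn,z,seed):
    im=cv2.imread(imn);hsv=cv2.cvtColor(im,cv2.COLOR_BGR2HSV);m=cv2.inRange(hsv,(0,0,60),(180,70,255))
    n,l,s,ct=cv2.connectedComponentsWithStats(m);k=l[seed[1],seed[0]];print(s[k],ct[k]);cc=dict(np.load(cn));return ray("w",ct[k],z,cc)
print(fit("pics/w1.png","w1.npz",.093,(206,155)));h=fit("pics/w3.png","w3.npz",.093,(168,205));print(h)
def f(p,z):
    w=ray("w",p,z,c);d=w-h;print(p,w.round(4),np.hypot(*d[:2]).round(4),np.degrees(np.arctan2(d[1],d[0])).round(1));return w
for p in((69.3,202.9),(76.4,227.9),(86.1,202.9),(91.9,225),(113.8,214)):f(p,.081)
f((86,215.7),.0695);f((77.3,210.9),.05)
```

```text
[ 188  136   37   38 1062] [205.98116761 154.37288136]
[ 0.56033603 -0.07196023  0.093     ]
[ 136  181   68   66 3488] [169.41886468 213.50086009]
[ 0.56126418 -0.0694643   0.093     ]
(69.3, 202.9) [ 0.4916 -0.0507  0.081 ] 0.0722 164.9
(76.4, 227.9) [ 0.4892 -0.0692  0.081 ] 0.072 179.8
(86.1, 202.9) [ 0.5029 -0.0532  0.081 ] 0.0606 164.4
(91.9, 225) [ 0.5008 -0.0695  0.081 ] 0.0605 -180.0
(113.8, 214) [ 0.5187 -0.065   0.081 ] 0.0428 174.0
(86, 215.7) [ 0.4914 -0.0647  0.0695] 0.07 176.1
(77.3, 210.9) [ 0.4726 -0.0637  0.05  ] 0.0889 176.3
```

Measured from one image, the notch is at about 173° and the pin at about 176°, so about 3° more is needed. I'll nudge slowly.

Request:
apply_moves --xyz '[[0.001,0,0.001],[0.002,0,0.001],[0.003,0,0.001],[0.003,0,0.001],[0.003,0,0.001]]' --twist '[[0,0,-1],[0,0,-2],[0,0,-3],[0,0,-3],[0,0,-3]]'

```text
time_s: 4.17
position: [0.6098, -0.0921, 0.0973]
orientation: [-3.141, -0.001, 1.404]
contact_force: [-0.3, -0.5, 0.2]
width: 0.005
```

```bash
cat > meas.py <<'E'
from h import *
import sys
n=sys.argv[1];c=get_calibration("wrist");im=camera("wrist");np.savez(n+".npz",**c);cv2.imwrite(f"pics/{n}.png",im)
hsv=cv2.cvtColor(im,cv2.COLOR_BGR2HSV)
h=np.array([.5607,-.0705,0])
def f(k,m,x0,y0,x1,y1,z):
    ys,xs=np.nonzero(m[y0:y1,x0:x1]);p=(xs.mean()+x0,ys.mean()+y0);d=ray("w",p,z,c)-h
    print(k,np.round(p,1),len(xs),np.hypot(*d[:2]).round(4),np.degrees(np.arctan2(d[1],d[0])).round(1))
f("stripe",cv2.inRange(hsv,(20,100,60),(32,255,255)),60,150,200,255,.081)
f("ptr",cv2.inRange(hsv,(0,130,60),(8,255,255))|cv2.inRange(hsv,(172,130,60),(180,255,255)),60,195,95,230,.05)
cv2.imwrite(f"pics/{n}c.png",cv2.resize(im[170:250,55:165],None,fx=6,fy=6,interpolation=cv2.INTER_CUBIC))
print(sense()["contact_force"])
E
python3 meas.py w4
```

```text
stripe [113.8 214.5] 310 0.0425 175.2
ptr [ 75.8 206.5] 76 0.0884 175.7
[-0.42410683 -0.38642701 -0.33768652]
```

View pics/w4c.png

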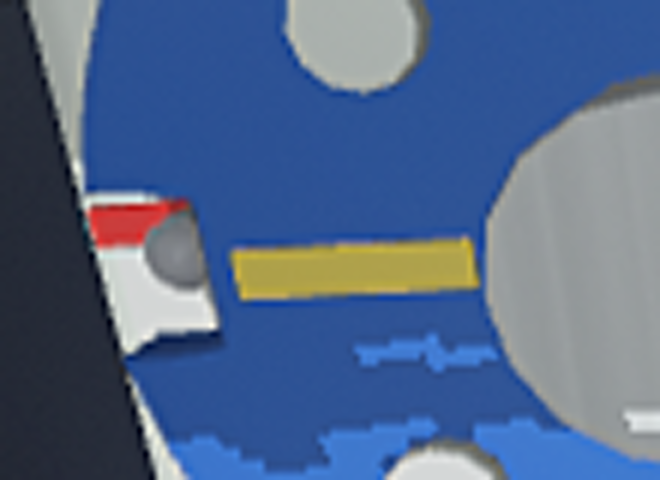

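Run:
```python
from h import *
c=dict(np.load("w4.npz"))
g=lambda x,y,z:ray("w",(x/6+55,y/6+170),z,c)[:2]
ou,ol,iu,il=[g(*p,.081) for p in((88,195),(127,357),(192,200),(222,348))];pin=g(182,248,.0695)
o,i=(ou+ol)/2,(iu+il)/2;u=(o-i)/np.linalg.norm(o-i);d=pin-i
print("notch widths",np.linalg.norm(ou-ol),np.linalg.norm(iu-il),"pin radial",d@u,"lateral(+CCW)",u[0]*d[1]-u[1]*d[0],"axis dir",np.degrees(np.arctan2(u[1],u[0])))
for z in(.0695,.06):  print(g(182,248,z))
s=g(232,275,.081),g(477,263,.081);v=s[0]-s[1];v/=np.linalg.norm(v);d=pin-s[1];print("stripe dir",np.degrees(np.arctan2(v[1],v[0])),"pin lateral",v[0]*d[1]-v[1]*d[0])
```

```text
notch widths 0.020021254318220275 0.01826302835161426 pin radial 0.009564268720941302 lateral(+CCW) 0.0005597559817472023 axis dir 171.78954431339116
[ 0.49193896 -0.06424983]
[ 0.48553836 -0.06660223]
stripe dir 173.41117566141614 pin lateral 0.00013595567412360253
```

The pin is within about 0.5 mm of the notch centreline, against 5 mm of play. Backing off, lifting and going over the hub.

Request:
apply_moves --xyz '[[-0.006,0,0],[-0.012,0,0],[-0.012,0,-0.015],[-0.012,0,-0.03],[-0.012,-0.02,-0.03],[0.0,-0.045,-0.03],[0.013,-0.052,-0.03],[0.013,-0.052,-0.015],[0.013,-0.052,-0.003],[0.013,-0.052,-0.003]]' --twist '[[0,0,0],[0,0,0],[0,0,0],[0,0,0],[0,0,0],[0,0,0],[0,0,0],[0,0,0],[0,0,0],[0,0,0]]'

```text
time_s: 5.05
position: [0.5587, -0.0703, 0.0971]
orientation: [-3.137, -0.001, 1.404]
contact_force: [-0.2, 0.6, -0.4]
width: 0.007
```

Run:
```python
from h import *
s=sense();print(s["position"],s["contact_force"],s["orientation"]);cv2.imwrite("pics/w5.png",camera("wrist"))
```

```text
[ 0.55874464 -0.07027997  0.09708021] [-0.22122155  0.55824993 -0.42572907] [-3.13691508e+00 -1.45359501e-03  1.40422487e+00]
```

View pics/w5.png

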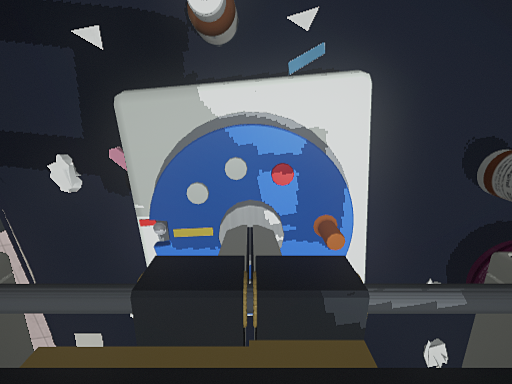

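The fingertips are over the hub and the pin still shows inside the notch (160,231). Pressing gently.

Request:
apply_moves --xyz '[[0,0,0.002],[0,0,0.004],[0,0,0.0055],[0,0,0.007],[0,0,0.0085],[0,0,0.01],[0,0,0.01]]' --twist '[[0,0,0],[0,0,0],[0,0,0],[0,0,0],[0,0,0],[0,0,0],[0,0,0]]'

```text
time_s: 5.68
position: [0.5595, -0.0708, 0.0883]
orientation: [-3.138, -0.001, 1.404]
contact_force: [-0.4, -1.2, 1.2]
width: 0.004
```

The tip is about 5 mm down with only a light force, so the pin has entered the notch. Continuing to the stop.

Request:
apply_moves --xyz '[[0,0,0.002],[0,0,0.004],[0,0,0.0055],[0,0,0.007],[0,0,0.008],[0,0,0.009],[0,0,0.0095],[0,0,0.0095]]' --twist '[[0,0,0],[0,0,0],[0,0,0],[0,0,0],[0,0,0],[0,0,0],[0,0,0],[0,0,0]]'

```text
time_s: 6.35
position: [0.5597, -0.0708, 0.0792]
orientation: [-3.139, -0.001, 1.404]
contact_force: [-1.5, 0.2, 6.7]
width: 0.011
```

Request:
apply_moves --xyz '[[0,0,0.0005],[0,0,0.001],[0,0,0.0015],[0,0,0.0015]]' --twist '[[0,0,0],[0,0,0],[0,0,0],[0,0,0]]'

```text
time_s: 6.68
position: [0.5599, -0.0708, 0.0791]
orientation: [-3.139, -0.001, 1.404]
contact_force: [-6.3, 0.5, 14.4]
width: 0.004
```

It stopped hard at z=0.079, the seated height, with 14 N. Lifting off and away.

Request:
apply_moves --xyz '[[0,0,-0.01],[0,0,-0.04],[0,0,-0.08],[0,0,-0.12],[0,0,-0.16],[-0.05,0,-0.18],[-0.08,0,-0.18],[-0.08,0,-0.18],[-0.08,0,-0.18]]' --twist '[[0,0,0],[0,0,0],[0,0,0],[0,0,0],[0,0,0],[0,0,0],[0,0,0],[0,0,0],[0,0,0]]'

```text
time_s: 7.43
position: [0.5468, -0.1518, 0.2594]
orientation: [-3.14, -0.001, 1.401]
contact_force: [-0.1, 0.5, -0.2]
width: 0.008
```

Run:
```python
from h import *
s=sense();print(s["time_s"],s["position"],s["contact_force"]);c=get_calibration("wrist");im=camera("wrist")
x,y=map(int,proj([.56,-.07,.07],c));print(x,y)
x0,y0=max(x-100,0),max(y-80,0)
cv2.imwrite("pics/w6.png",cv2.resize(im[y0:y0+150,x0:x0+200],None,fx=4,fy=4,interpolation=cv2.INTER_CUBIC))
for z in(.093,.079):print(z,proj([.5605,-.0705,z],c),4*(proj([.5605,-.0705,z],c)-[x0,y0]))
# hub apparent diameter check is done by eye: expected px
for z in(.081,.067):print("disc dia px",4*np.linalg.norm(proj([.5605,-.0705+.072,z],c)-proj([.5605,-.0705-.072,z],c)))
```

```text
7.4333 [ 0.54676119 -0.15176722  0.25940639] [-0.13430748  0.51806019 -0.16237764]
249 108
0.093 [249.65817487 108.66204764] [402.63269947 322.64819057]
0.079 [249.67706783 108.86238573] [402.7082713  323.44954292]
disc dia px 511.5817963405506
disc dia px 491.29515721435297
```

View pics/w6.png

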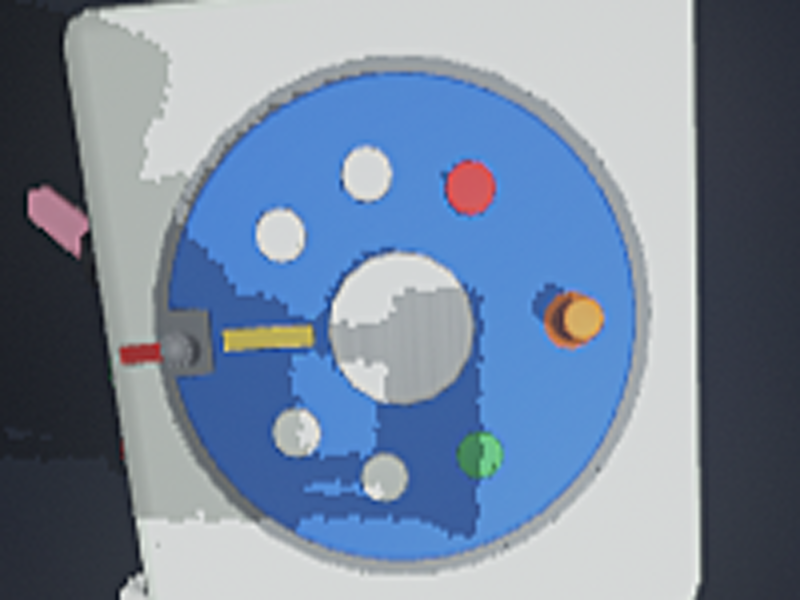

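The disc (about 488 px across, against 491 expected when seated) is down on the housing, and the pin (180,350) stands up through the notch. Handing in.

```bash
python3 -c "
from rig import *
print(close_job())"
```

```text
the job is handed in; nothing more can be done
None
```

The job is done and handed in. With shut fingertips I pushed the orange peg sideways and turned the disc about 80° counter-clockwise, until the notch was over the drive pin. I then pressed the hub down to its stop and took the hand away, at about 7.4 s on the robot's clock.

**Alignment before pressing:** the pin was within about 0.6 mm of the notch's centreline, against 5 mm of play. Two earlier readings had put the notch 2–4° short of the pin, depending on which features I measured, so I nudged it about 2.5° more.

**Seating:** the tool stopped at z = 0.079 m, the seated hub height, with about 14 N on it. Going down, I saw only light force. In the last picture the pin stands up through the notch and the disc is about 488 px across vertically (491 expected when seated, 512 if raised). Horizontally it read about 468 px, below both; I didn't look into why.

**Hand clear:** the arm ended about 0.26 m above the desk, with no contact force beyond sensor noise. I didn't touch the other things on the desk, but I didn't re-measure their positions afterwards.

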